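# Hang the inspected handwheel on the J-hook

## Task

The spoked handwheel standing in the slotted rest has been measured: lift it out by its rim and hang it, rim over the J-hook of the telescopic stand. Lower it on gently so that the hook takes some of its weight while you still hold it, and leave it hanging fully home against the hook's back stop, the same way up as it stands now: hook midway between the two upper spokes, which stay level with each other. Do not bump or press hard on the stand, and leave the ring gauge, the V-block and the bottle where they are.

Things in the scene. Friction and masses are not known exactly. Their poses are not given: they have to be found in the camera images.
- wheel: Bare aluminium spoked handwheel standing upright in the rest, about 0.45 kg (varies -20/+25 %). Origin at its centre; its x axis is the axle, level, z up. Rim outer diameter 210, inner 186, 14 wide along the axle, flat faces. Hub diameter 28, 18 wide. Three spokes 9 wide along x, at 30, 150 and 270 degrees from y towards z: none near the top of the rim, where the hook goes: the hook enters between hub and rim.
- wheel_top (a point): Top of the wheel's outer rim, 105 mm above its centre; axes as the wheel's. The hook goes under the rim here, so grip the rim across its 14 mm width about 45 mm to one side (along the wheel's y; mid-rim is there 88 mm above the centre), where the fingers stay beside the hook and its stop.
- cradle: Fixed slotted rest: black base 80 x 160 x 12, two grey walls 150 long, 6 thick, their tops 52 above the table, with a 16.6 mm slot between them along the rest's y axis. The wheel stands in it, centre 119 above the table, and is simply lifted straight up. Origin at the centre of the underside.
- stand: Fixed rigid telescopic stand: base plate 130 x 130 x 12, tube diameter 24 to 180 high with collar diameter 30, inner tube diameter 18 carrying a J-hook that points along the stand's -x. Origin on the post axis at the table, z up. The extension is clamped but NOT measured: the hook bar's upper side, where the rim rests, is 240 to 280 mm above the table: find it by feel or sight.
- under_home (a point): Point on the stand's base at its x = -33 mm, y = 0, straight below the centre of the wheel when fully home; axes as the stand's. Hook in stand coordinates: round level bar diameter 8 at y = 0 from the back stop's face (disc diameter 30) at x = -26 to x = -76, where it turns up (x -76 to -84), its end 14 above the bar's upper side; the post ends 8 above it.
- ring_gauge: Bystander: plain steel ring, outer diameter 60, hole diameter 32, 24 high; origin at the centre of the underside.
- v_block: Bystander: dark steel V-block 50 x 60 x 43; origin at the centre of the underside.
- cleaner: Bystander: white plastic bottle diameter 52, 130 high; origin at the centre of the underside.
There are look-alikes about, which are no part of the job. Leave any orange or yellow look-alike of the stand alone. Of the things like the wheel, leave any that is blue; of the rest the larger one is meant.

How it is judged:
On the way, in this order (a step that is already met when the one before it is completed fails the run):
1. the wheel is lifted clear of the rest, held by the fingers (height (world z) of wheel above 0.165 m and contact force between wheel and the fingers above 2 N and contact force between wheel and cradle below 0.1 N and contact force between wheel and stand below 0.1 N), for 0.1 s.
2. the rim is over the hook and the hook bears at least 1.5 N while the fingers still hold the wheel (y of wheel in the frame of stand between -0.015 and 0.015 m and x of wheel in the frame of stand between -0.072 and -0.024 m and z of wheel in the frame of stand between 0.137 and 0.2 m and contact force between wheel and stand above 1.5 N and contact force between wheel and the fingers above 2 N), for 0.3 s.
At the end, for the whole second after the job is handed in: The wheel hangs at rest, released, on the J-hook: rim within 6 mm of the back stop, centre within 15 mm of straight below the bar, axle level within 7 degrees and square to the hook within 10, the same way up as at the start (turned about its axle under 8.5 degrees) (y of wheel in the frame of stand between -0.015 and 0.015 m and x of wheel in the frame of stand between -0.039 and -0.027 m and z of wheel in the frame of stand between 0.139 and 0.195 m and angle between wheel's own x axis and vertical between 1.45 and 1.69 rad and angle between the x axis of wheel and the x axis of stand, either way round below 0.17 rad and angle between wheel's own z axis and vertical below 0.15 rad and contact force between wheel and stand above 1.5 N and contact force between wheel and the fingers below 0.1 N and linear speed of wheel below 0.03 m/s and angular speed of wheel below 0.3 rad/s); the robot touches nothing.
It fails at once if wheel and stand press or knock on each other with more than 15 N (contact force between wheel and stand above 15 N).
It fails at once if the gripper or arm presses on the stand with more than 10 N (contact force between any of the fingers, the arm and stand above 10 N).
It fails at once if the ring gauge is moved by more than 15 mm (distance of ring_gauge from where it was at the start of the episode above 0.015 m).
It fails at once if the V-block is moved by more than 15 mm (distance of v_block from where it was at the start of the episode above 0.015 m).
It fails at once if the bottle is moved by more than 15 mm (distance of cleaner from where it was at the start of the episode above 0.015 m).
It also fails if it takes over 69 s, if anything falls off the work surface, if the arm or the gripper's body presses on something with over 40 N, if the wrist force passes 120 N, or if a joint passes its speed limit or range.

## Robot

A 6-joint arm with a two-finger parallel gripper is mounted at the origin on the work surface. World frame = base frame: x ahead of the robot, y to its left, z up, the work surface at z = 0. Lengths are in m, angles in rad, forces in N, time in s.
With the tool pointing down it reaches from about 0.25 to 0.775 m from the base axis. Payload 4 kg.
Tool frame: the origin (TCP) lies midway between the tips of the shut fingers; the grasp point (between the pads) lies 19 mm behind it (ctrl.pinch_z is the z of the grasp point in the tool frame, in m); z points along the fingers, x is the direction in which the jaws open and shut, and the axes are right-handed (so a half turn about z gives the same grasp; the last joint's range is limited). The gripper opens to 85 mm and grips with 20 to 120 N. Pads are 22 mm wide; open, the fingers measure 114 mm over their backs; the gripper's body (76 mm by 85 mm) begins 54 mm behind the grasp point. The pads swing forward as they close: fully open they stand 13 mm farther back than shut.
Start: joints at [-1.42, 0.087, 1.371, -0, 1.684, -0.103], TCP at [0.138, -0.532, 0.231] pointing down, gripper open.
Joint ranges: [-3.1, 3.1], [-0.76, 2.03], [0.27, 2.55], [-1.08, 4.22], [0.17, 2.65], [-2.57, 2.57]. Speed limits (rad/s): [2.79, 2.79, 3.14, 3.14, 3.14, 3.14].

## Interface

Orientations are given as a unit quaternion [w, x, y, z].
In Python, from station import sensors, get_image, calibration, ctrl gives the robot as it stands.
- The arm moves only by the shell command python3 -m pendant 'ROWS' [OPENING] [FORCE]. ROWS is JSON, a list of rows, each a list of 2 entries, a list of its own where there are three numbers: the shift along the tool's x, y, z in cm, then the turn about the tool's z in degrees. In form: [[[x, y, z], twist], ...]. A call has exactly 5 rows; each row shifts and turns the pose as measured when the row begins, along the tool's axes as they then stand; what a row does not reach is not made up. A row lasts 1/12 s, in which the tool goes at most 41.7 mm and 7.16 degrees, less where a joint would pass 70% of its speed; a pose out of reach is approached as far as the arm can. A call is refused whole if a number of a shift passes 4.17 or a number of a turn 7.16, either way. A call with a gripper value outside its range is refused whole. OPENING is the gripper's target within -1 to 1 (shut at 1, half-way at 0, fully open at -1), set as the call begins (- or left out, the last holds). The fingers move at their own pace and stop on an object; FORCE is the grip in N (left out, the last holds). Time passes only in rows, so rows that do not move let the fingers close, or fill a call up. It gives the time, the measured TCP pose, the force and the opening at its end, in the units of the state.
- sensors.get_obs(): the state, without advancing time (a new reading comes with each control period).
- get_image(name): name is "side" or "top" or "wrist"; returns the picture (480x640x3 uint8, blue, green, red); there is no depth.
- calibration(name): a dict with "K" (3x3 intrinsics, pixels), "xyz" and "attitude" of the camera in the world; the wrist camera has in their place "tool_from_camera" (4x4, takes a point from camera to tool coordinates, whose origin is the TCP and whose axes are the tool frame's). Camera axes: x right, y up, looking along -z (the intrinsics and any distortion apply to the point x, -y, -z); pixel columns grow to the right and rows downward; lengths in m; the calibration is good to about 2 mm. A picture is of the moment at which its call begins: read the wrist's pose just before it. calibration takes no time and is no camera call.
- ctrl.finish_job(): hands the job in, once; it reports no verdict.
The state is a dict: "time_s": time; "qpos": joint angles; "qd": joint speeds; "effort": joint torques, N m; "eef_pos": TCP position; "tcp_rot": TCP orientation; "contact_force": force on the tool from outside, world axes, zero at the start; "torque": the same for the moment, N m; "opening": finger opening in m.
Only numpy, scipy, OpenCV 4.12 (cv2) and the standard library are available. Lean on these libraries where they do the work, as an engineer would, in place of code of your own. Each camera call takes 0.05 s, during which the arm holds its last target.

## Working session

There is one attempt and no reset: what is moved stays moved. The work goes in short steps, Python scripts to look and compute and a shell command to move; the robot and the scene stay as the last step left them, time stands still between calls to the robot, and variables do not carry over. Pictures are saved under pics/ and viewed, and the job is handed in when it is done.

```bash
ls; mkdir -p pics; python3 - <<'E'
from station import sensors, get_image, calibration, ctrl
import cv2
for n in ["side","top","wrist"]:
    cv2.imwrite(f"pics/{n}0.png",get_image(n)); c=calibration(n); print(n,c)
print(sensors.get_obs(), ctrl.pinch_z)
E
```

```text
pics
side {'K': array([[461.11981389,   0.        , 326.22717815],
       [  0.        , 461.11981389, 239.69029997],
       [  0.        ,   0.        ,   1.        ]]), 'xyz': array([0.25398557, 0.92163104, 0.75072403]), 'attitude': array([-0.11738023, -0.07578345,  0.47304398,  0.86988973])}
top {'K': array([[554.33763311,   0.        , 320.34508958],
       [  0.        , 554.33763311, 223.14908527],
       [  0.        ,   0.        ,   1.        ]]), 'xyz': array([0.33896798, 0.02683422, 1.36478493]), 'attitude': array([-0.70121716, -0.05979713,  0.061753  ,  0.70774668])}
wrist {'K': array([[394.41387643,   0.        , 316.28057504],
       [  0.        , 394.41387643, 239.82588849],
       [  0.        ,   0.        ,   1.        ]]), 'tool_from_camera': array([[ 9.99999696e-01, -5.04061608e-05, -7.78426716e-04,
         2.59774123e-04],
       [-2.64837570e-04, -9.60575104e-01, -2.78020502e-01,
        -7.03021080e-02],
       [-7.33723378e-04,  2.78020623e-01, -9.60574825e-01,
        -1.42373216e-01],
       [ 0.00000000e+00,  0.00000000e+00,  0.00000000e+00,
         1.00000000e+00]])}
{'time_s': 0.15, 'qpos': array([-1.42010578e+00,  8.77976243e-02,  1.37189004e+00, -2.76590426e-06,
        1.68360931e+00, -1.03106181e-01]), 'qd': array([ 0.00070557, -0.00082135, -0.00463536, -0.00125573, -0.00105563,
        0.0016459 ]), 'effort': array([ 9.64500468e-04, -3.52371812e+01, -3.13679409e+01, -2.80861505e-04,
        8.03026487e-03,  2.90420445e-06]), 'eef_pos': array([ 0.1380289 , -0.53200859,  0.2304099 ]), 'tcp_rot': array([-5.87068142e-04,  7.90910759e-01, -6.11930916e-01, -6.17681265e-04]), 'contact_force': array([ 0.2708224 , -0.22489802,  0.23767155]), 'torque': array([-0.03709083, -0.02147504,  0.01222132]), 'opening': 0.0851874001785177} -0.0187
```

View pics/side0.png

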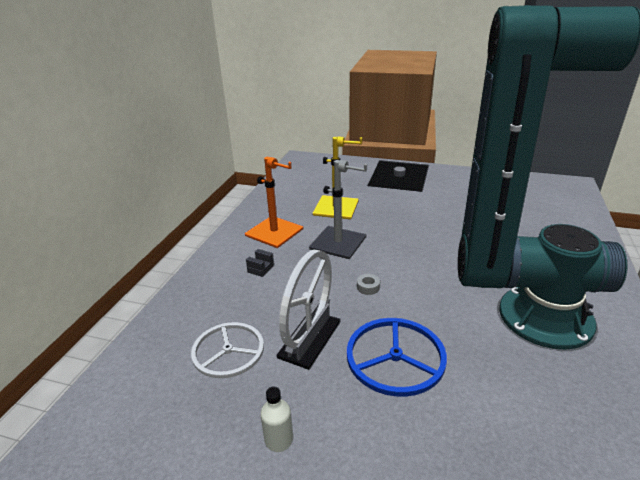

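View pics/top0.png

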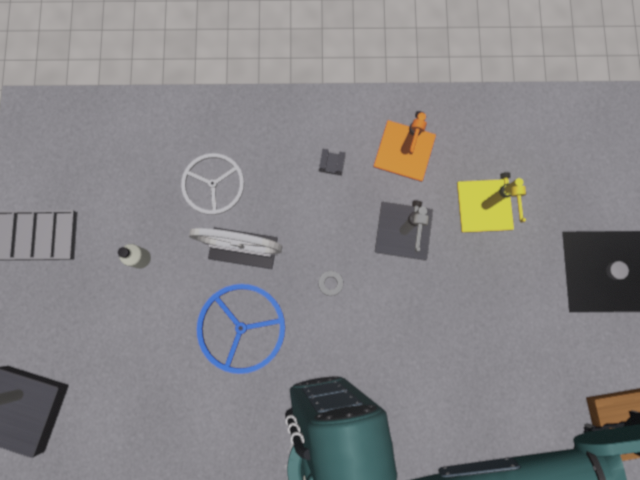

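View pics/wrist0.png

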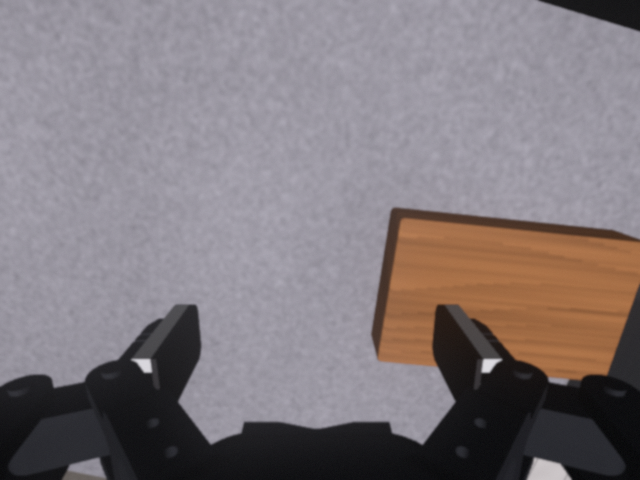

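```bash
cat > h.py <<'E'
import numpy as np, cv2
from scipy.spatial.transform import Rotation as R
from station import sensors, get_image, calibration, ctrl
def rot(q): return R.from_quat(np.roll(q,-1)).as_matrix()
def cam(n,obs=None):
    c=calibration(n)
    if n!="wrist": return c["K"],rot(c["attitude"]),np.array(c["xyz"])
    T=c["tool_from_camera"]; o=obs or sensors.get_obs(); Rt=rot(o["tcp_rot"])
    return c["K"],Rt@T[:3,:3],Rt@T[:3,3]+o["eef_pos"]
def proj(C,P):
    K,Rm,t=C; p=(np.atleast_2d(P)-t)@Rm; p=p*[1,-1,-1]; u=p@K.T; return u[:,:2]/u[:,2:]
def ray(C,uv):
    K,Rm,t=C; uv=np.atleast_2d(uv); d=np.c_[uv,np.ones(len(uv))]@np.linalg.inv(K).T*[1,-1,-1]; return t,d@Rm.T
def onz(C,uv,z):
    t,d=ray(C,uv); return t+d*((z-t[2])/d[:,2])[:,None]
def tri(rays):
    A=np.zeros((3,3));b=np.zeros(3)
    for t,d in rays:
        d=d/np.linalg.norm(d);M=np.eye(3)-np.outer(d,d);A+=M;b+=M@t
    x=np.linalg.solve(A,b); return x,[np.linalg.norm(np.cross(x-t,d/np.linalg.norm(d))) for t,d in rays]
E
python3 - <<'E'
import cv2
t=cv2.imread("pics/top0.png");s=cv2.imread("pics/side0.png")
cv2.imwrite("pics/c1.png",cv2.resize(t[215:280,180:290],None,fx=7,fy=7,interpolation=cv2.INTER_CUBIC))
cv2.imwrite("pics/c2.png",cv2.resize(t[190:270,365:445],None,fx=7,fy=7,interpolation=cv2.INTER_CUBIC))
cv2.imwrite("pics/c3.png",cv2.resize(s[150:265,300:385],None,fx=5,fy=5,interpolation=cv2.INTER_CUBIC))
cv2.imwrite("pics/c4.png",cv2.resize(s[245:370,270:350],None,fx=4.5,fy=4.5,interpolation=cv2.INTER_CUBIC))
E
```

```text
(no output)
```

View pics/c1.png

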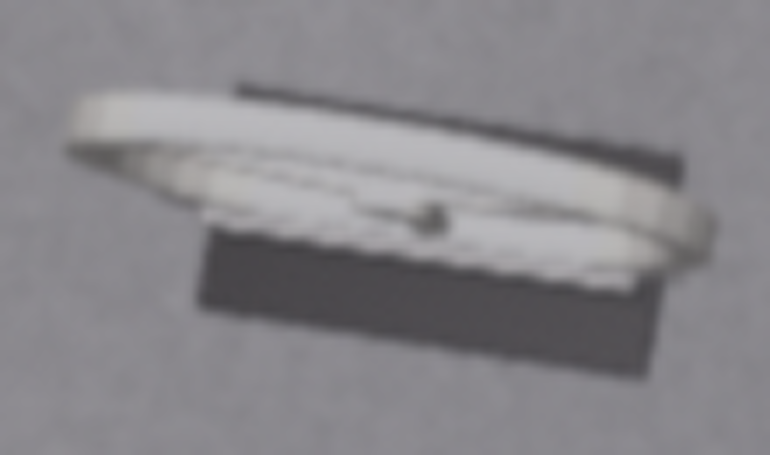

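View pics/c2.png

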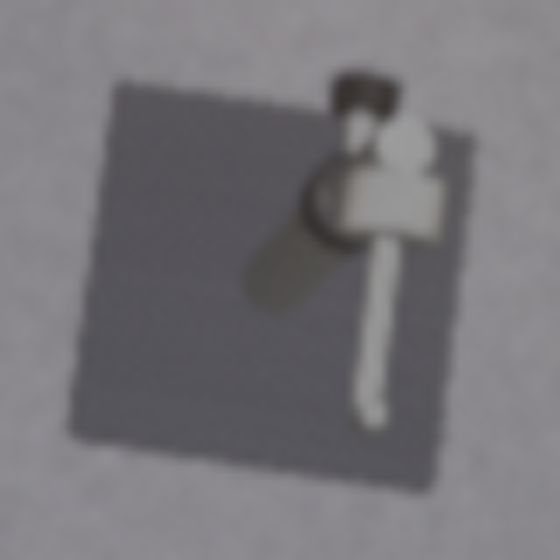

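View pics/c3.png

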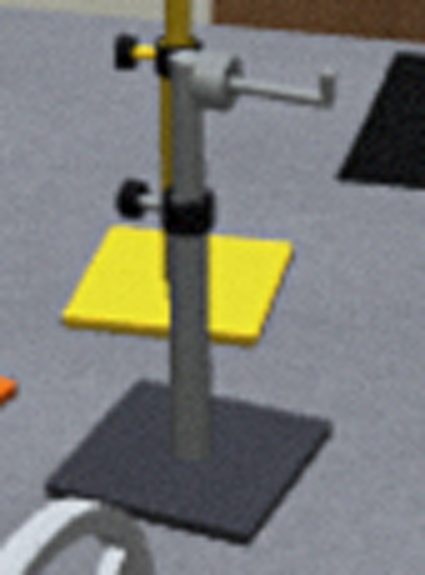

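View pics/c4.png

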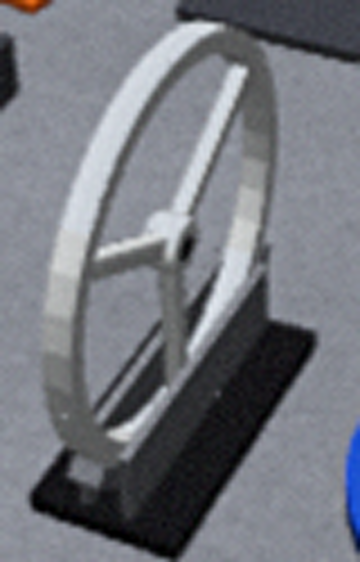

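```bash
python3 - <<'E'
from h import *
C=cam("top");S=cam("side")
def f(p,o,k): return np.array(o)+(np.array(p)+.5)/k-.5
cr=f([(240,85),(683,155),(647,378),(198,308)],(180,215),7)
st=f([(115,85),(478,135),(430,492),(70,435)],(365,190),7)
np.set_printoptions(precision=4,suppress=True)
for nm,q in(("cr",cr),("st",st)):
    P=onz(C,q,0.012)[:,:2]; print(nm,P.tolist(),"ctr",P.mean(0),[np.linalg.norm(P[i]-P[(i+1)%4]) for i in range(4)])
    for i in range(4):
        d=P[(i+1)%4]-P[i]; print(np.degrees(np.arctan2(d[1],d[0])))
# side view of stand base
sb=f([(145,382),(332,425),(248,540),(48,487)],(300,150),5)
P=onz(S,sb,0.012)[:,:2];print("st side",P,P.mean(0))
sc=f([(315,332),(172,555),(32,500)],(270,245),4.5)
P=onz(S,sc,0.012)[:,:2];print("cr side",P,(P[0]+P[2])/2, np.linalg.norm(P[0]-P[1]))
E
```

```text
cr [[0.5675494495871988, 0.28540671384716576], [0.541119048378258, 0.12881763890911274], [0.46260801824218745, 0.141065592884148], [0.4885704789660099, 0.2982384625283557]] ctr [0.515  0.2134] [np.float64(0.15880398136703236), np.float64(0.07946064579149578), np.float64(0.1593027316747303), np.float64(0.0800145710142836)]
-99.58055566821713
171.13315776187
80.62034601081987
-9.22823655089958
st [[0.6269907449705067, -0.12983579855483535], [0.6076620627309011, -0.2584263167573137], [0.4804805280611658, -0.23599039354861578], [0.501702744352004, -0.11051234147301293]] ctr [ 0.5542 -0.1837] [np.float64(0.13003506961086136), np.float64(0.12914531896733875), np.float64(0.1272600645017235), np.float64(0.12676939335886622)]
-98.54824087181923
169.99546169317458
80.40035852588788
-8.767774262922758
st side [[ 0.6002 -0.2552]
 [ 0.4776 -0.2343]
 [ 0.4981 -0.1049]
 [ 0.6227 -0.1283]] [ 0.5496 -0.1807]
cr side [[0.4614 0.1413]
 [0.4872 0.303 ]
 [0.5619 0.2881]] [0.5117 0.2147] 0.16367838395177434
```

```bash
python3 - <<'E'
from h import *
C=cam("top");S=cam("side")
def f(p,o,k): return np.array(o)+(np.array(p)+.5)/k-.5
np.set_printoptions(precision=4,suppress=True)
# bar points, plane of bar (y_stand=0): intersect side rays
yaw=np.radians(-9.2); ex=np.array([np.cos(yaw),np.sin(yaw),0]); ey=np.array([-ex[1],ex[0],0]); o=np.array([.5530,-.1830,0])
for nm,p in (("bar axis near disc",(245,86)),("bar axis end",(318,99)),("tip top",(328,72)),("disc center",(233,82))):
    t,d=ray(S,f([p],(300,150),5)); d=d[0]; s=((o-t)@ey)/(d@ey); P=t+s*d; print("side",nm,"x_st",(P-o)@ex,"z",P[2])
for z in (.24,.25,.26,.27,.28):
    Q=onz(C,f([(385,238),(372,425),(370,410),(391,205)],(365,190),7),z)
    print(z,"top:",[((q-o)@ex*1e3).round(1) for q in Q],[((q-o)@ey*1e3).round(1) for q in Q])
    p=proj(C,np.array([o+ex*x+np.array([0,0,z-.004]) for x in(-.026,-.08)])); p2=proj(S,np.array([o+ex*x+np.array([0,0,z-.004]) for x in(-.026,-.076)]))
    print(((p-[365,190]+.5)*7-.5).tolist(),((p2-[300,150]+.5)*5-.5).tolist())
E
```

```text
side bar axis near disc x_st -0.034645228861710516 z 0.25201878490721674
side bar axis end x_st -0.07597902605131741 z 0.25167232597393935
side tip top x_st -0.08113372183688153 z 0.2676960230822695
side disc center x_st -0.02774852667037057 z 0.25314062600514536
0.24 top: [np.float64(-21.2), np.float64(-76.8), np.float64(-72.5), np.float64(-11.1)] [np.float64(-2.0), np.float64(-4.9), np.float64(-3.8), np.float64(-2.6)]
[[373.8316165663454, 255.07441985144277], [351.56940496817066, 434.89425869642923]] [[229.90085454964867, 111.25827046951227], [317.36432167523316, 126.51969253019712]]
0.25 top: [np.float64(-23.2), np.float64(-78.3), np.float64(-74.0), np.float64(-13.2)] [np.float64(-0.5), np.float64(-3.3), np.float64(-2.2), np.float64(-1.0)]
[[379.8297386206089, 249.39398555516465], [357.4215380306624, 430.7408897742252]] [[229.93678535524094, 93.94344322503554], [317.79277115452015, 109.00896468120135]]
0.26 top: [np.float64(-25.2), np.float64(-79.8), np.float64(-75.6), np.float64(-15.3)] [np.float64(1.1), np.float64(-1.8), np.float64(-0.7), np.float64(0.5)]
[[385.9328820452516, 243.6140922967725], [363.3769770983944, 426.5142026367548]] [[229.9730347753764, 76.47507765368115], [318.2250781404242, 91.34058055809217]]
0.27 top: [np.float64(-27.2), np.float64(-81.3), np.float64(-77.1), np.float64(-17.4)] [np.float64(2.6), np.float64(-0.2), np.float64(0.9), np.float64(2.1)]
[[392.14382943592847, 237.73210485950338], [369.4384819767464, 422.21223859822396]] [[230.00960706687562, 58.851122420747515], [318.6612949646017, 73.51240136637483]]
0.28 top: [np.float64(-29.2), np.float64(-82.8), np.float64(-78.6), np.float64(-19.5)] [np.float64(4.2), np.float64(1.4), np.float64(2.5), np.float64(3.7)]
[[398.46546256596747, 231.74529410181964], [375.60891165810364, 417.83296857795483]] [[230.04650656272798, 41.069489485840165], [319.10147490959656, 55.52224944876511]]
```

```bash
python3 -m pendant '[[[0,0,-1.6],-6.6],[[0,0,-1.6],-6.6],[[0,0,-1.6],-6.6],[[0,0,-1.6],-6.6],[[0,0,-1.6],-6.6]]' -1 ; python3 -m pendant '[[[0,0,0],-6.6],[[0,0,0],-6.6],[[0,0,0],-6.6],[[0,0,0],-6.6],[[0,0,0],-6.6]]'
for i in 1; do python3 -m pendant '[[[1.2,-3.7,0],0],[[1.2,-3.7,0],0],[[1.2,-3.7,0],0],[[1.2,-3.7,0],0],[[1.2,-3.7,0],0]]'; done
```

```text
time_s: 0.57
eef_pos: [0.1376, -0.5292, 0.3043]
tcp_rot: [-0.009, 0.937, -0.35, -0.005]
contact_force: [0.1, -0.0, -0.1]
opening: 0.0857
time_s: 0.98
eef_pos: [0.1378, -0.5304, 0.3085]
tcp_rot: [-0.006, 0.998, -0.055, -0.001]
contact_force: [0.5, -1.4, -0.4]
opening: 0.0854
time_s: 1.4
eef_pos: [0.2163, -0.3523, 0.303]
tcp_rot: [-0.012, 0.998, -0.058, -0.004]
contact_force: [0.9, -0.0, -0.1]
opening: 0.0854
```

```bash
python3 -m pendant '[[[1.2,-3.8,0],0.6],[[1.2,-3.8,0],0.6],[[1.2,-3.8,0],0.6],[[1.2,-3.8,0],0.6],[[1.2,-3.8,0],0.6]]';python3 -m pendant '[[[1.6,-3.8,0],0],[[1.6,-3.8,0],0],[[1.6,-3.8,0],0],[[1.6,-3.8,0],0],[[1.6,-3.8,0],0]]'
```

```text
time_s: 1.82
eef_pos: [0.3028, -0.1631, 0.3053]
tcp_rot: [-0.013, 0.996, -0.088, -0.004]
contact_force: [0.9, -0.5, 0.2]
opening: 0.0854
time_s: 2.23
eef_pos: [0.4126, 0.0144, 0.3095]
tcp_rot: [-0.012, 0.996, -0.089, -0.002]
contact_force: [0.2, -1.7, 0.5]
opening: 0.0854
```

```bash
python3 -m pendant '[[[1.4,-3.4,0],-0.3],[[1.4,-3.4,0],-0.3],[[1.4,-3.4,0],-0.3],[[1.2,-3.4,0],0],[[1.2,-3.3,0],0]]';python3 -m pendant '[[[0,0,0],0],[[0,0,0],0],[[0,0,0],0],[[0,0,0],0],[[0,0,0],0]]'; python3 - <<'E'
from h import *
o=sensors.get_obs(); print(o["eef_pos"],o["tcp_rot"]); print(rot(o["tcp_rot"]))
cv2.imwrite("pics/w1.png",get_image("wrist"))
E
```

```text
time_s: 2.65
eef_pos: [0.508, 0.1811, 0.3114]
tcp_rot: [-0.011, 0.997, -0.079, -0.002]
contact_force: [0.9, -0.7, 1.1]
opening: 0.0856
time_s: 3.07
eef_pos: [0.5086, 0.1857, 0.3065]
tcp_rot: [-0.011, 0.997, -0.075, -0.006]
contact_force: [-0.1, -0.1, 0.0]
opening: 0.0855
[0.50855455 0.18572727 0.30653814] [-0.01056606  0.99712198 -0.0748291  -0.00606064]
[[ 0.98872775 -0.14935555 -0.0105051 ]
 [-0.1490994  -0.98857793  0.02197833]
 [-0.0136677  -0.02016428 -0.99970325]]
```

View pics/w1.png

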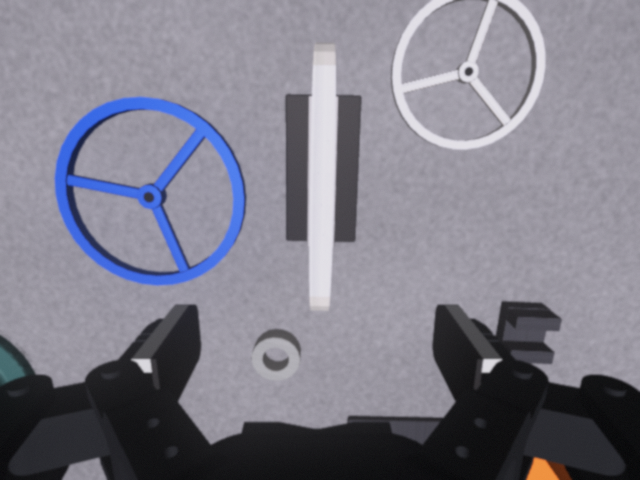

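```bash
python3 - <<'E'
from h import *
np.set_printoptions(precision=4,suppress=True)
o=sensors.get_obs(); C=cam("wrist",o); im=cv2.imread("pics/w1.png")
g=im.min(2).astype(int)
for v in (60,100,130,150,170,190,210,230,260,290,305):
    xs=np.where(g[v,290:360]>185)[0]+290
    print(v,xs.min(),xs.max(),end=" ")
    u=(xs.min()+xs.max())/2
    for z in (.224,.207,.119): print(onz(C,[[u,v]],z)[0][:2],end=" ")
    print()
rows=np.where((g[:,315:330]>170).sum(1)>5)[0]; print(rows.min(),rows.max())
# cradle base
m=(im.max(2)<90).astype(np.uint8); m[:, :270]=0;m[:,380:]=0;m[260:]=0
ys,xs=np.where(m); print(xs.min(),xs.max(),ys.min(),ys.max())
B=onz(C,[(286,95),(361,96),(355,241),(286,240)],.012)[:,:2]; print(B,B.mean(0))
yaw=np.radians(-9.3);ctr=np.array([.514,.2138,.119]);ey=np.array([-np.sin(yaw),np.cos(yaw),0])
th=np.linspace(0,2*np.pi,721); P=ctr+.105*(np.outer(np.cos(th),ey)+np.outer(np.sin(th),[0,0,1])); q=proj(C,P); print("pred rows",q[:,1].min(),q[q[:,1].argmin()],q[q[:,1].argmax()], proj(C,ctr+ey*0+[0,0,.105]))
E
```

```text
60 314 334 [0.5271 0.2891] [0.5276 0.2919] [0.5302 0.3064] 
100 310 336 [0.5237 0.2693] [0.524  0.2707] [0.5252 0.2775] 
130 310 335 [0.5212 0.2539] [0.5212 0.254 ] [0.5215 0.2548] 
150 309 335 [0.5193 0.2432] [0.5192 0.2426] [0.5188 0.2393] 
170 309 334 [0.5174 0.2323] [0.5172 0.2308] [0.516  0.2233] 
190 309 334 [0.5158 0.2211] [0.5154 0.2188] [0.5136 0.2068] 
210 309 333 [0.5138 0.2096] [0.5133 0.2064] [0.5107 0.19  ] 
230 309 332 [0.5117 0.1977] [0.5111 0.1937] [0.5077 0.1727] 
260 309 331 [0.5087 0.1794] [0.5078 0.174 ] [0.5033 0.1458] 
290 309 330 [0.5056 0.1603] [0.5044 0.1534] [0.4987 0.1178] 
305 310 328 [0.5038 0.1504] [0.5025 0.1428] [0.4961 0.1034] 
45 310
286 360 95 240
[[0.4891 0.2965]
 [0.5667 0.2837]
 [0.5409 0.1285]
 [0.4625 0.1413]] [0.5148 0.2125]
pred rows 41.27513518759555 [322.8994  41.2751] [318.7618 309.0343] [[320.3063 202.8114]]
```

```bash
python3 -m pendant '[[[0.1,0.6,2.4],0.4],[[0.1,0.6,2.4],0.4],[[0.1,0.6,2.4],0],[[0,0.2,2.2],0],[[0,0,1.2],0]]'; python3 -m pendant '[[[0,0,0.4],0],[[0,0,0],0],[[0,0,0],0],[[0,0,0],0],[[0,0,0],0]]'
```

```text
time_s: 3.53
eef_pos: [0.5096, 0.1623, 0.2056]
tcp_rot: [-0.013, 0.996, -0.086, 0.003]
contact_force: [-0.8, -0.3, 0.0]
opening: 0.0851
time_s: 3.95
eef_pos: [0.5083, 0.1589, 0.202]
tcp_rot: [-0.013, 0.996, -0.089, 0.003]
contact_force: [0.4, 0.1, 0.7]
opening: 0.0854
```

```bash
python3 -m pendant '[[[-0.15,-0.4,0.6],-0.4],[[-0.15,-0.3,0.5],-0.2],[[0,-0.1,0.2],0],[[0,0,0],0],[[0,0,0],0]]'; python3 - <<'E'
from h import *
o=sensors.get_obs(); print(o["eef_pos"],np.degrees(2*np.arctan2(o["tcp_rot"][2],o["tcp_rot"][1])))
cv2.imwrite("pics/w2.png",get_image("wrist"))
E
```

```text
time_s: 4.37
eef_pos: [0.5083, 0.1695, 0.1913]
tcp_rot: [-0.014, 0.996, -0.082, 0.006]
contact_force: [0.0, 0.3, -0.2]
opening: 0.0854
[0.50826356 0.16951388 0.19134161] -9.465093610427282
```

View pics/w2.png

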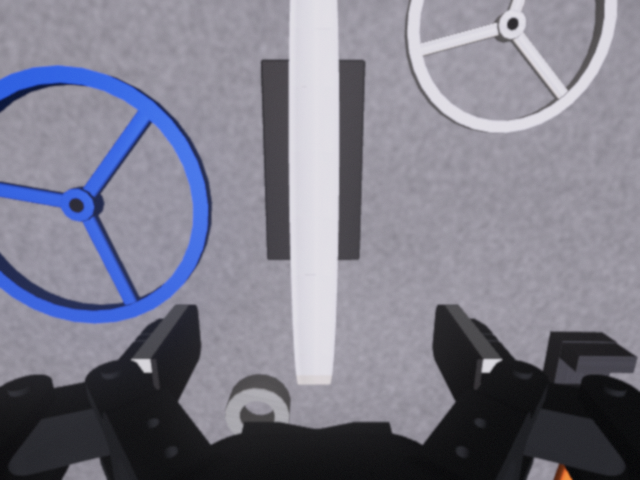

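```bash
python3 -m pendant '[[[0,0,0.3],0],[[0,0,0],0],[[0,0,0],0],[[0,0,0],0],[[0,0,0],0]]' 1 100; python3 -m pendant '[[[0,0,0],0],[[0,0,0],0],[[0,0,0],0],[[0,0,0],0],[[0,0,0],0]]'; python3 - <<'E'
from h import *
cv2.imwrite("pics/w3.png",get_image("wrist"))
E
```

```text
time_s: 4.83
eef_pos: [0.5084, 0.1695, 0.1879]
tcp_rot: [-0.013, 0.996, -0.083, 0.006]
contact_force: [-0.9, -0.4, 0.4]
opening: 0.0256
time_s: 5.25
eef_pos: [0.5082, 0.1696, 0.1883]
tcp_rot: [-0.014, 0.996, -0.083, 0.006]
contact_force: [-0.5, 0.0, 0.6]
opening: 0.0125
```

View pics/w3.png

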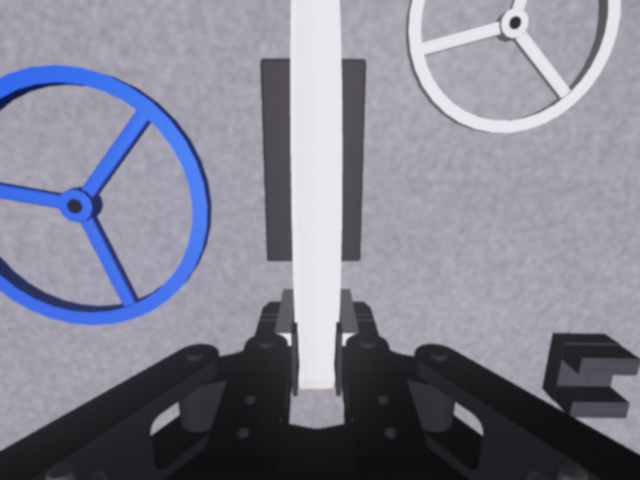

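```bash
python3 -m pendant '[[[0,0,-0.4],0],[[0,0,-0.8],0],[[0,0,-1.2],0],[[0,0,-1.2],0],[[0,0,-1.2],0]]'; python3 -m pendant '[[[0,0,-1.4],0],[[0,0,-1.4],0],[[0,0,-1.0],0],[[0,0,-0.5],0],[[0,0,0],0]]'; python3 - <<'E'
from h import *
o=sensors.get_obs(); print(o["eef_pos"],o["contact_force"],o["torque"]);print(rot(o["tcp_rot"]))
cv2.imwrite("pics/w4.png",get_image("wrist"));cv2.imwrite("pics/s4.png",get_image("side")[150:390,200:520].repeat(2,0).repeat(2,1))
E
```

```text
time_s: 5.72
eef_pos: [0.5055, 0.1664, 0.2318]
tcp_rot: [-0.01, 0.996, -0.083, 0.0]
contact_force: [-0.4, -0.6, -5.0]
opening: 0.0121
time_s: 6.13
eef_pos: [0.5054, 0.1657, 0.2852]
tcp_rot: [-0.011, 0.996, -0.083, 0.002]
contact_force: [0.2, 0.1, -4.6]
opening: 0.0127
[0.50539793 0.16570884 0.28521463] [ 0.17906862  0.1372242  -4.62613709] [-0.19821504  0.02737381 -0.00532734]
[[ 0.98622076 -0.16529777  0.00672818]
 [-0.16540747 -0.98598001  0.02199519]
 [ 0.0029981  -0.022805   -0.99973544]]
```

View pics/w4.png

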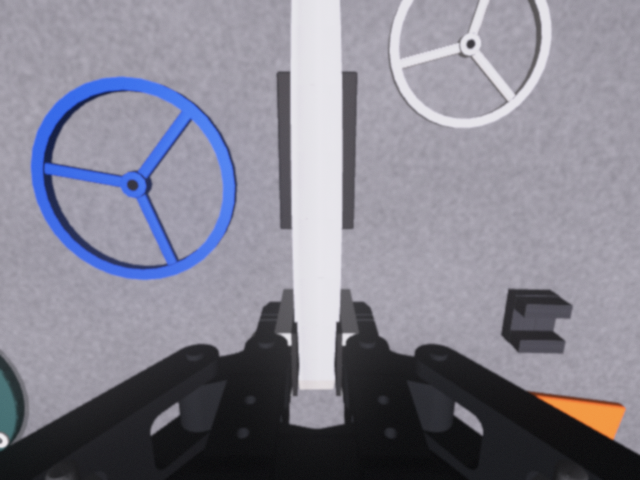

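View pics/s4.png

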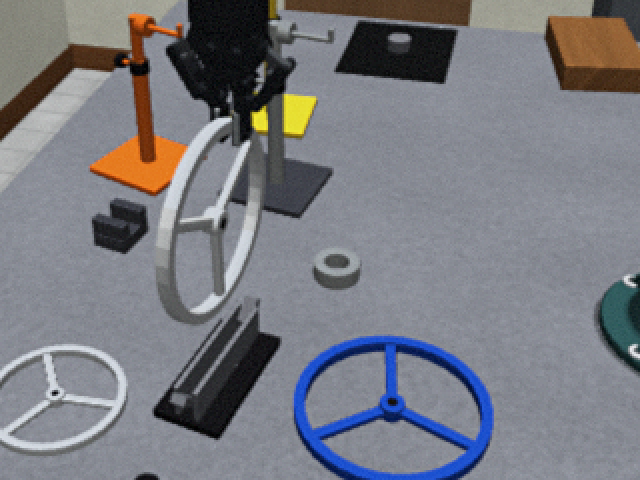

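```bash
python3 -m pendant '[[[-0.2,1.5,0],0],[[-0.4,3,0],0],[[-0.4,3.5,0],0],[[-0.4,3.5,0],0],[[-0.4,3.5,0],0]]'; python3 -m pendant '[[[-0.4,3.5,0],0],[[-0.3,3.5,0],0],[[-0.2,3.5,0],0],[[-0.2,3.5,0],0],[[-0.2,3,0],0]]'
```

```text
time_s: 6.65
eef_pos: [0.4607, 0.0231, 0.2731]
tcp_rot: [-0.013, 0.997, -0.076, -0.004]
contact_force: [0.4, -0.4, -4.6]
opening: 0.0121
time_s: 7.07
eef_pos: [0.4159, -0.1495, 0.263]
tcp_rot: [-0.014, 0.997, -0.075, -0.008]
contact_force: [0.0, 0.8, -4.8]
opening: 0.0123
```

```bash
python3 -m pendant '[[[0,2,0],0],[[0,1.0,0],0],[[0,0,0],0],[[0,0,0],0],[[0,0,0],0]]'; python3 - <<'E'
from h import *
o=sensors.get_obs(); print(o["eef_pos"],o["contact_force"],o["torque"]);print(rot(o["tcp_rot"]))
cv2.imwrite("pics/w5.png",get_image("wrist"))
E
```

```text
time_s: 7.48
eef_pos: [0.407, -0.1859, 0.2565]
tcp_rot: [-0.014, 0.997, -0.081, -0.012]
contact_force: [0.6, -0.7, -4.9]
opening: 0.0121
[ 0.40696439 -0.18585666  0.25653894] [ 0.58457915 -0.69932248 -4.87512471] [-0.20088572  0.00635928 -0.01194332]
[[ 0.98662834 -0.16145574 -0.0222837 ]
 [-0.16077011 -0.98654362  0.02974306]
 [-0.02678603 -0.02576279 -0.99930915]]
```

View pics/w5.png

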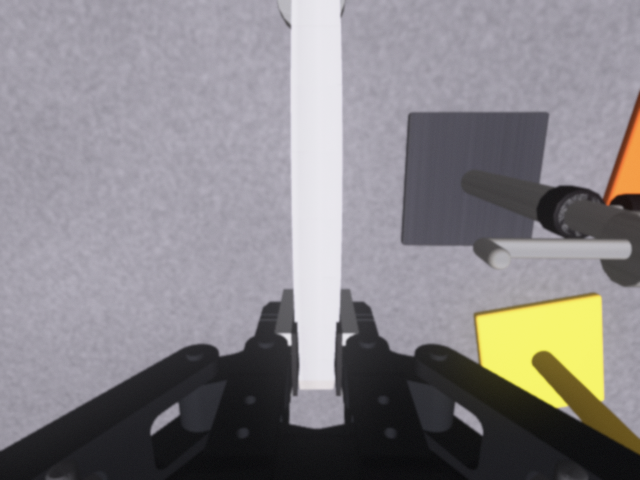

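```bash
python3 - <<'E'
from h import *
np.set_printoptions(precision=4,suppress=True)
o=sensors.get_obs(); C=cam("wrist",o)
im=cv2.imread("pics/w5.png"); cv2.imwrite("pics/c5.png",cv2.resize(im[90:300,390:640],None,fx=3.1,fy=2.8,interpolation=cv2.INTER_CUBIC))
cv2.imwrite("pics/s5.png",cv2.resize(get_image("side")[140:270,290:400],None,fx=4.5,fy=4.5,interpolation=cv2.INTER_CUBIC))
P=onz(C,[(409,113),(548,113),(402,244)],.012); print(P,(P[1]+P[2])/2)
for z in(.25,.255,.26,.265): 
    B=onz(C,[(515,248),(600,249.5)],z-.004); T=onz(C,[(497,258)],z+.014)[0]
    d=B[1]-B[0]; print(z,B[:,:2].tolist(),np.degrees(np.arctan2(d[1],d[0])),"tip",T)
E
```

```text
[[ 0.5    -0.1117  0.012 ]
 [ 0.6263 -0.1323  0.012 ]
 [ 0.4802 -0.2369  0.012 ]] [ 0.5532 -0.1846  0.012 ]
0.25 [[0.489283629908881, -0.17538630409204709], [0.5224043403560829, -0.18111846636307705]] -9.818849863006916 tip [ 0.475  -0.1718  0.264 ]
0.255 [[0.48709049036672397, -0.17361193501542715], [0.5191402209114685, -0.17915874405861243]] -9.818849863006863 tip [ 0.473  -0.1699  0.269 ]
0.26 [[0.4848973508245669, -0.17183756593880717], [0.515876101466854, -0.17719902175414778]] -9.818849863006893 tip [ 0.4711 -0.168   0.274 ]
0.265 [[0.4827042112824099, -0.17006319686218724], [0.5126119820222397, -0.17523929944968317]] -9.818849863006852 tip [ 0.4691 -0.1661  0.279 ]
```

View pics/c5.png

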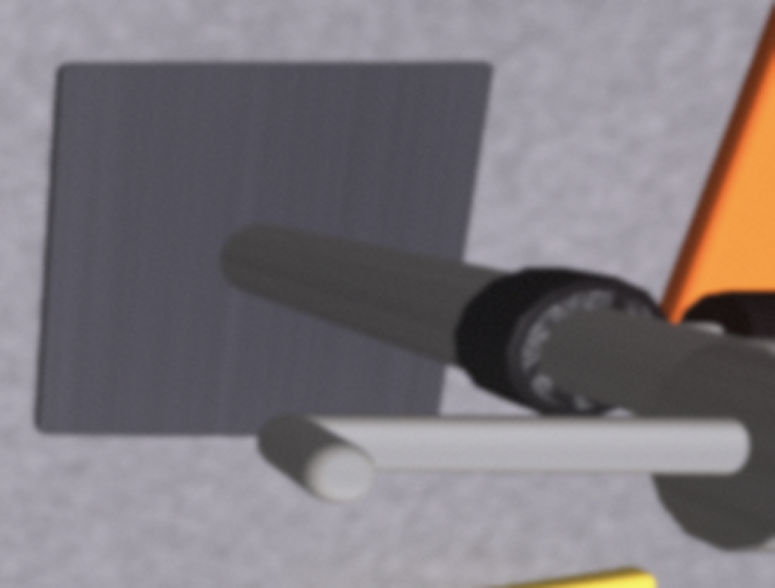

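View pics/s5.png

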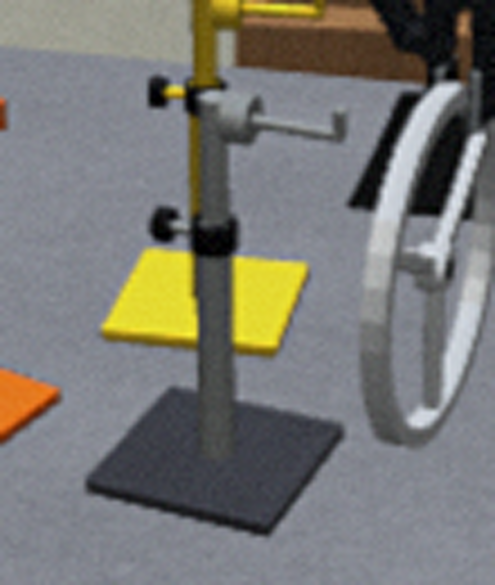

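```bash
python3 -m pendant '[[[0,0.5,-0.5],0],[[0,0.6,-0.5],0],[[0,0.6,-0.3],0],[[0,0.2,0],0],[[0,0,0],0]]';cat > st.py <<'E'
from h import *
import sys
np.set_printoptions(precision=4,suppress=True)
o=sensors.get_obs();Rt=rot(o["tcp_rot"]);c=o["eef_pos"]+Rt@np.array([0,-.043,.0693])
yaw=np.radians(-9.4);ex=np.array([np.cos(yaw),np.sin(yaw),0]);ey=np.array([-ex[1],ex[0],0]);S=np.array([.5535,-.184,0])
print("t",o["time_s"],"wheel st x,y,z mm",((c-S)@ex*1e3).round(1),((c-S)@ey*1e3).round(1),(c[2]*1e3).round(1),"yaw",np.degrees(np.arctan2(Rt[1,0],Rt[0,0])).round(2),"F",o["contact_force"],"tilt",Rt[2,:2])
if len(sys.argv)>1: cv2.imwrite(f"pics/{sys.argv[1]}.png",get_image("wrist"))
E
python3 st.py w6
```

```text
time_s: 8.0
eef_pos: [0.4056, -0.2037, 0.2717]
tcp_rot: [-0.013, 0.997, -0.077, -0.011]
contact_force: [0.7, 0.2, -4.8]
opening: 0.0123
t 8.0 wheel st x,y,z mm -144.8 1.1 203.5 yaw -8.82 F [ 0.6987  0.181  -4.8212] tilt [-0.024  -0.0251]
```

View pics/w6.png

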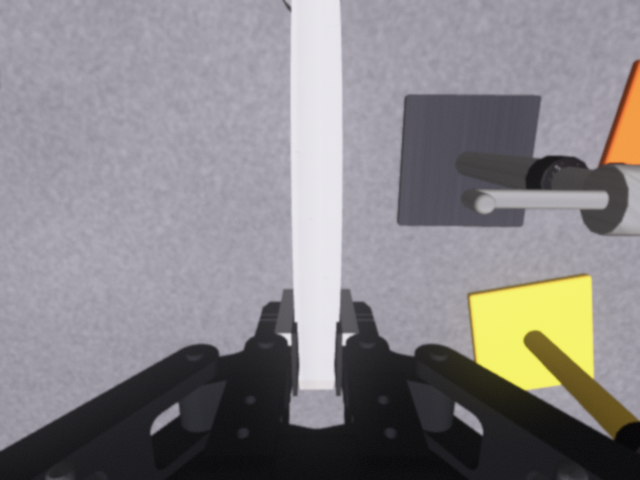

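```bash
python3 -m pendant '[[[1,0,0],0],[[1.6,0,0],0],[[1.6,0,0],0],[[1.0,0,0],0],[[0,0,0],0]]'; python3 st.py w7
```

```text
time_s: 8.47
eef_pos: [0.4609, -0.212, 0.2703]
tcp_rot: [-0.014, 0.997, -0.078, -0.01]
contact_force: [-1.4, 0.1, -5.6]
opening: 0.0122
t 8.4667 wheel st x,y,z mm -88.7 2.0 202.1 yaw -8.88 F [-1.3727  0.1182 -5.6354] tilt [-0.022  -0.0257]
```

View pics/w7.png

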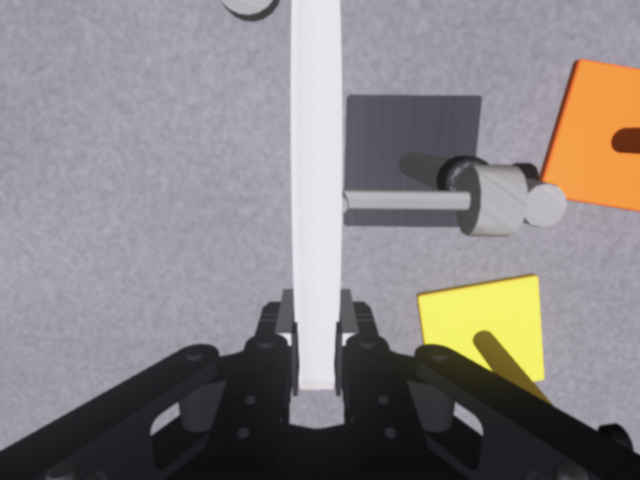

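```bash
python3 - <<'E'
from h import *
np.set_printoptions(precision=4,suppress=True)
o=sensors.get_obs();C=cam("wrist",o)
yaw=np.radians(-9.4);ex=np.array([np.cos(yaw),np.sin(yaw),0]);ey=np.array([-ex[1],ex[0],0]);S=np.array([.5535,-.184,0])
for z in(.248,.252,.256,.260):
  for n,p,dz in(("post",(545,203.5),.008),("junction",(468,200),-.004),("bar mid",(400,200),-.004)):
    P=onz(C,[p],z+dz)[0]-S; print(z,n,(P@ex*1e3).round(1),(P@ey*1e3).round(1),end=" | ")
  P=onz(C,[(345,201),(469,200)],z-.004);print(np.linalg.norm(P[0]-P[1]))
# wheel top point rim at y_st=0
Rt=rot(o["tcp_rot"]);c=o["eef_pos"]+Rt@np.array([0,-.043,.0693]);print(proj(C,[c+[0,0,.105],c+[0,0,.093]]))
E
```

```text
0.248 post 2.9 -1.3 | 0.248 junction -23.4 -2.1 | 0.248 bar mid -52.5 -2.5 | 0.053360621803911414
0.252 post 0.7 -0.6 | 0.252 junction -24.8 -1.5 | 0.252 bar mid -53.3 -1.9 | 0.052107221698120286
0.256 post -1.5 -0.0 | 0.256 junction -26.3 -0.9 | 0.256 bar mid -54.1 -1.2 | 0.0508538215923291
0.26 post -3.7 0.6 | 0.26 junction -27.7 -0.3 | 0.26 bar mid -54.8 -0.6 | 0.04960042148653797
[[307.5881 217.3509]
 [309.346  209.5869]]
```

```bash
python3 -m pendant '[[[1,0.1,0],0],[[1.4,0.1,0],0],[[1.0,0.1,0],0],[[0.5,0,0],0],[[0,0,0],0]]'; python3 st.py w8
```

```text
time_s: 8.93
eef_pos: [0.4974, -0.2202, 0.2683]
tcp_rot: [-0.014, 0.997, -0.077, -0.014]
contact_force: [-0.5, 0.4, -5.3]
opening: 0.0124
t 8.9333 wheel st x,y,z mm -51.8 -0.1 200.2 yaw -8.87 F [-0.502   0.377  -5.2809] tilt [-0.0292 -0.0266]
```

View pics/w8.png

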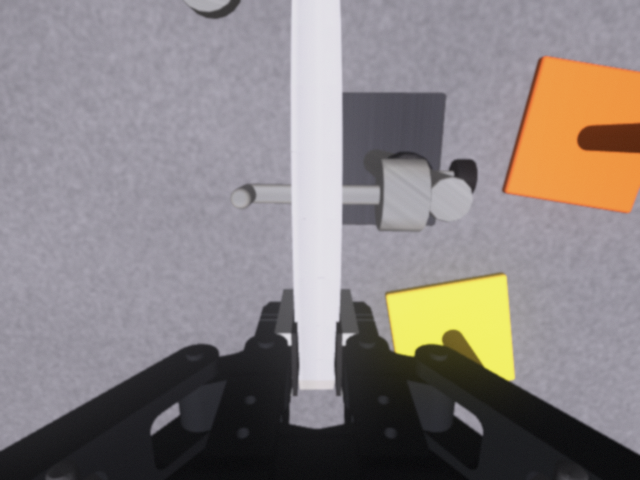

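```bash
python3 -m pendant '[[[0.5,0,0.5],0],[[0.5,0,0.9],0],[[0.2,0,0.8],0],[[0,0,0.5],0],[[0,0,0],0]]'; python3 st.py w9
```

```text
time_s: 9.4
eef_pos: [0.5073, -0.2209, 0.2383]
tcp_rot: [-0.015, 0.997, -0.078, -0.015]
contact_force: [-0.2, 0.2, -5.6]
opening: 0.0119
t 9.4 wheel st x,y,z mm -42.1 0.9 170.2 yaw -8.9 F [-0.2194  0.1869 -5.6206] tilt [-0.0317 -0.0266]
```

View pics/w9.png

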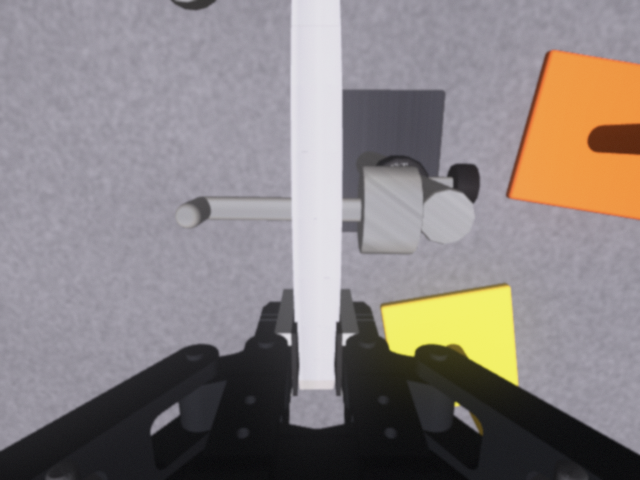

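```bash
python3 -m pendant '[[[0,0.1,0.2],0],[[0,0.1,0.2],0],[[0,0,0.1],0],[[0,0,0],0],[[0,0,0],0]]'; python3 st.py
```

```text
time_s: 9.87
eef_pos: [0.5065, -0.223, 0.2337]
tcp_rot: [-0.014, 0.997, -0.078, -0.014]
contact_force: [0.1, 0.3, -4.6]
opening: 0.0122
t 9.8667 wheel st x,y,z mm -42.5 -1.4 165.6 yaw -8.92 F [ 0.072   0.2928 -4.6285] tilt [-0.0308 -0.0262]
```

```bash
python3 -m pendant '[[[0,0,0.1],0],[[0,0,0.1],0],[[0,0,0],0],[[0,0,0],0],[[0,0,0],0]]'; python3 st.py
```

```text
time_s: 10.28
eef_pos: [0.5067, -0.2231, 0.2325]
tcp_rot: [-0.014, 0.997, -0.078, -0.013]
contact_force: [0.4, -0.5, -5.9]
opening: 0.0122
t 10.2833 wheel st x,y,z mm -42.1 -1.5 164.4 yaw -8.93 F [ 0.4325 -0.5088 -5.9405] tilt [-0.029  -0.0255]
```

```bash
python3 -m pendant '[[[0,0,0.1],0],[[0,0,0],0],[[0,0,0],0],[[0,0,0],0],[[0,0,0],0]]'; python3 st.py
```

```text
time_s: 10.7
eef_pos: [0.5067, -0.2231, 0.2315]
tcp_rot: [-0.014, 0.997, -0.078, -0.013]
contact_force: [1.5, 0.2, -4.6]
opening: 0.0121
t 10.7 wheel st x,y,z mm -42.1 -1.5 163.4 yaw -8.92 F [ 1.5408  0.1983 -4.6474] tilt [-0.0288 -0.0255]
```

```bash
python3 -m pendant '[[[0.2,0,0],0],[[0.1,0,0.1],0],[[0,0,0],0],[[0,0,0],0],[[0,0,0],0]]'; python3 st.py w10
```

```text
time_s: 11.12
eef_pos: [0.5101, -0.2236, 0.2303]
tcp_rot: [-0.014, 0.997, -0.078, -0.013]
contact_force: [0.1, -0.3, -4.7]
opening: 0.0123
t 11.1167 wheel st x,y,z mm -38.7 -1.4 162.1 yaw -8.92 F [ 0.0852 -0.3242 -4.7179] tilt [-0.0288 -0.0255]
```

```bash
python3 -m pendant '[[[0,0,0.1],0],[[0,0,0],0],[[0,0,0],0],[[0,0,0],0],[[0,0,0],0]]'; python3 st.py
```

```text
time_s: 11.58
eef_pos: [0.5102, -0.2237, 0.2302]
tcp_rot: [-0.014, 0.997, -0.078, -0.013]
contact_force: [-0.3, -0.6, -4.7]
opening: 0.0122
t 11.5833 wheel st x,y,z mm -38.4 -1.5 162.0 yaw -8.92 F [-0.2732 -0.6301 -4.7214] tilt [-0.0273 -0.025 ]
```

```bash
python3 -m pendant '[[[0,0,0.1],0],[[0,0,0],0],[[0,0,0],0],[[0,0,0],0],[[0,0,0],0]]'; python3 st.py;  python3 -m pendant '[[[0,0,0.1],0],[[0,0,0],0],[[0,0,0],0],[[0,0,0],0],[[0,0,0],0]]'; python3 st.py w11
```

```text
time_s: 12.0
eef_pos: [0.5103, -0.2237, 0.2301]
tcp_rot: [-0.013, 0.997, -0.078, -0.012]
contact_force: [0.9, 0.8, -3.5]
opening: 0.0118
t 12.0 wheel st x,y,z mm -38.3 -1.5 161.9 yaw -8.92 F [ 0.8506  0.7738 -3.5176] tilt [-0.0261 -0.0247]
time_s: 12.42
eef_pos: [0.5103, -0.2237, 0.23]
tcp_rot: [-0.013, 0.997, -0.078, -0.012]
contact_force: [-0.1, -0.4, -2.6]
opening: 0.0123
t 12.4167 wheel st x,y,z mm -38.2 -1.5 161.8 yaw -8.92 F [-0.1356 -0.4487 -2.588 ] tilt [-0.025  -0.0244]
```

View pics/w11.png

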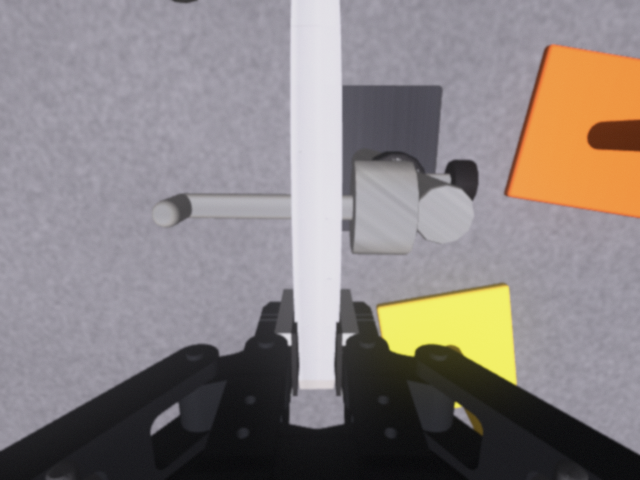

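```bash
python3 -m pendant '[[[0,0,0.1],0],[[0,0,0],0],[[0,0,0],0],[[0,0,0],0],[[0,0,0],0]]'; python3 st.py;  python3 -m pendant '[[[0,0,0.1],0],[[0,0,0],0],[[0,0,0],0],[[0,0,0],0],[[0,0,0],0]]'; python3 st.py
```

```text
time_s: 12.88
eef_pos: [0.5104, -0.2237, 0.2299]
tcp_rot: [-0.013, 0.997, -0.078, -0.011]
contact_force: [-0.5, 0.4, -0.3]
opening: 0.0121
t 12.8833 wheel st x,y,z mm -38.0 -1.6 161.7 yaw -8.91 F [-0.4664  0.3839 -0.3386] tilt [-0.0239 -0.0241]
time_s: 13.3
eef_pos: [0.5104, -0.2237, 0.2298]
tcp_rot: [-0.013, 0.997, -0.078, -0.01]
contact_force: [-0.6, 0.3, 0.3]
opening: 0.0122
t 13.3 wheel st x,y,z mm -37.9 -1.6 161.6 yaw -8.9 F [-0.6437  0.3463  0.2969] tilt [-0.0228 -0.0238]
```

```bash
python3 -m pendant '[[[0.1,0,0],0],[[0,0,0],0],[[0.1,0,0],0],[[0,0,0],0],[[0,0,0],0]]'; python3 st.py;  python3 -m pendant '[[[0.1,0,0],0],[[0,0,0],0],[[0,0,0],0],[[0,0,0],0],[[0,0,0],0]]'; python3 st.py w12
```

```text
time_s: 13.72
eef_pos: [0.5121, -0.2239, 0.2298]
tcp_rot: [-0.013, 0.997, -0.078, -0.011]
contact_force: [-1.9, -0.5, 0.2]
opening: 0.012
t 13.7167 wheel st x,y,z mm -36.4 -1.5 161.6 yaw -8.9 F [-1.9472 -0.5383  0.2096] tilt [-0.0242 -0.024 ]
time_s: 14.13
eef_pos: [0.513, -0.224, 0.2298]
tcp_rot: [-0.013, 0.997, -0.078, -0.011]
contact_force: [-1.7, 0.8, -0.3]
opening: 0.0121
t 14.1333 wheel st x,y,z mm -35.5 -1.4 161.6 yaw -8.89 F [-1.7415  0.7719 -0.293 ] tilt [-0.0249 -0.0242]
```

View pics/w12.png

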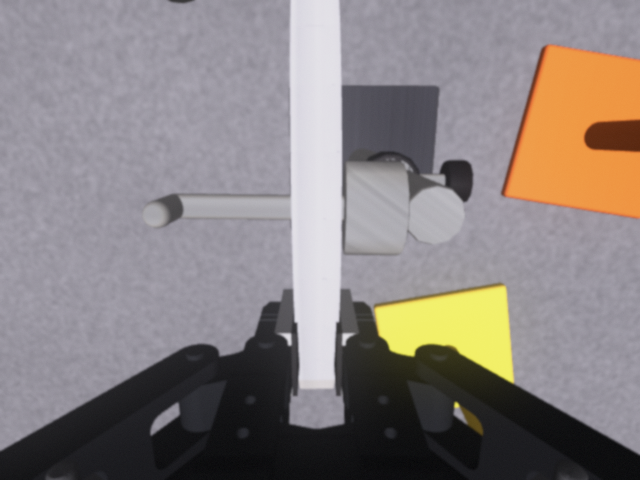

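```bash
python3 -m pendant '[[[0.1,0,0],0],[[0,0,0],0],[[0,0,0],0],[[0,0,0],0],[[0,0,0],0]]'; python3 st.py;python3 -m pendant '[[[0.1,0,0],0],[[0,0,0],0],[[0,0,0],0],[[0,0,0],0],[[0,0,0],0]]'; python3 st.py
```

```text
time_s: 14.6
eef_pos: [0.514, -0.2241, 0.2298]
tcp_rot: [-0.013, 0.997, -0.078, -0.012]
contact_force: [-2.0, 0.6, -0.4]
opening: 0.0121
t 14.6 wheel st x,y,z mm -34.5 -1.3 161.6 yaw -8.89 F [-1.9974  0.6276 -0.4374] tilt [-0.0251 -0.0242]
time_s: 15.02
eef_pos: [0.5143, -0.2241, 0.2298]
tcp_rot: [-0.013, 0.997, -0.078, -0.012]
contact_force: [-2.6, -0.6, -0.5]
opening: 0.0122
t 15.0167 wheel st x,y,z mm -34.3 -1.3 161.6 yaw -8.89 F [-2.6284 -0.5697 -0.5173] tilt [-0.0269 -0.0244]
```

```bash
python3 -m pendant '[[[0,0,0],0],[[0,0,0],0],[[0,0,0],0],[[0,0,0],0],[[0,0,0],0]]' 1 30; python3 -m pendant '[[[0,0,0],0],[[0,0,0],0],[[0,0,0],0],[[0,0,0],0],[[0,0,0],0]]' 0.3 ; python3 st.py w13; python3 - <<'E'
from h import *
cv2.imwrite("pics/s13.png",cv2.resize(get_image("side")[130:290,260:420],None,fx=3.7,fy=3.7,interpolation=cv2.INTER_CUBIC))
E
```

```text
time_s: 15.43
eef_pos: [0.5144, -0.2241, 0.2298]
tcp_rot: [-0.013, 0.997, -0.078, -0.012]
contact_force: [-2.6, 0.6, 0.2]
opening: 0.0123
time_s: 15.85
eef_pos: [0.5171, -0.2247, 0.2308]
tcp_rot: [-0.012, 0.997, -0.078, -0.009]
contact_force: [0.4, 0.3, 0.8]
opening: 0.0296
t 15.85 wheel st x,y,z mm -31.0 -1.5 162.6 yaw -8.91 F [0.3904 0.34   0.8021] tilt [-0.0191 -0.0235]
```

View pics/w13.png

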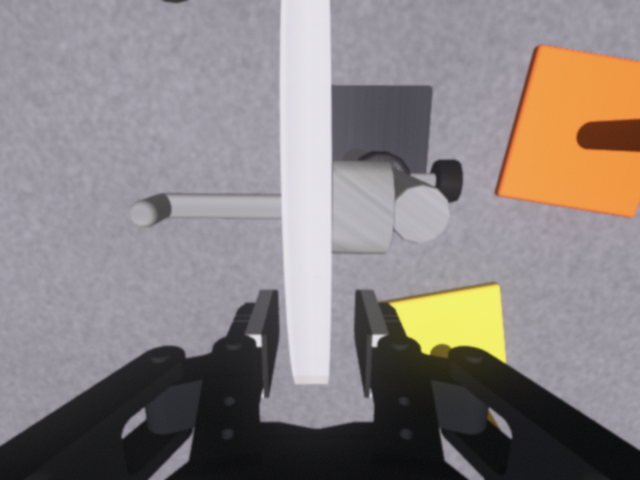

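View pics/s13.png

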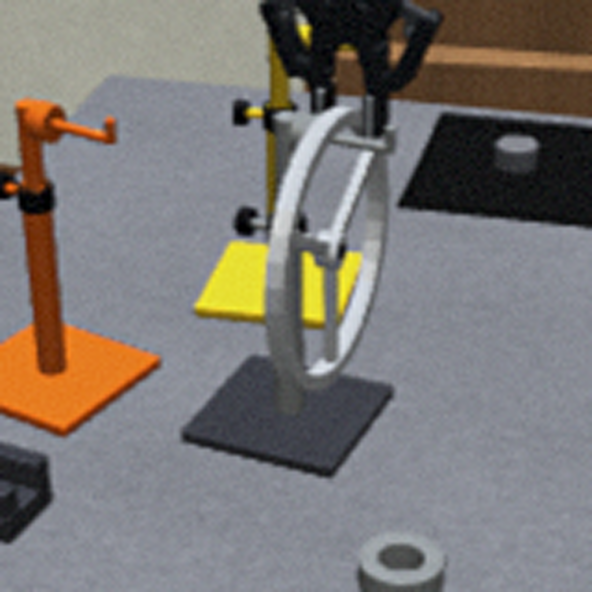

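```bash
python3 -m pendant '[[[-0.2,0,0],0],[[-0.2,0,0],0],[[0,0,0],0],[[0,0,0],0],[[0,0,0],0]]' -0.1; python3 st.py; python3 -m pendant '[[[0,0,-0.5],0],[[0,0,-1],0],[[0,0,-1.5],0],[[0,0,-2],0],[[0,0,-2],0]]'; python3 -m pendant '[[[0,0,-2],0],[[0,0,-2],0],[[0,0,-2],0],[[0,0,-1],0],[[0,0,0],0]]'; python3 st.py w14;python3 - <<'E'
from h import *
s=get_image("side");cv2.imwrite("pics/s14f.png",s)
cv2.imwrite("pics/s14.png",cv2.resize(s[130:290,260:420],None,fx=3.7,fy=3.7,interpolation=cv2.INTER_CUBIC))
cv2.imwrite("pics/t14.png",get_image("top"))
E
```

```text
time_s: 16.37
eef_pos: [0.5126, -0.224, 0.231]
tcp_rot: [-0.012, 0.997, -0.078, -0.009]
contact_force: [-0.8, 0.8, 0.2]
opening: 0.0473
t 16.3667 wheel st x,y,z mm -35.4 -1.5 162.8 yaw -8.91 F [-0.7631  0.7576  0.1948] tilt [-0.0189 -0.0235]
time_s: 16.78
eef_pos: [0.5119, -0.2248, 0.2998]
tcp_rot: [-0.015, 0.997, -0.078, -0.013]
contact_force: [2.0, -0.7, -0.1]
opening: 0.0472
time_s: 17.2
eef_pos: [0.5143, -0.2276, 0.3837]
tcp_rot: [-0.012, 0.997, -0.078, -0.007]
contact_force: [-0.1, 0.2, -0.7]
opening: 0.047
t 17.2 wheel st x,y,z mm -33.0 -4.9 315.4 yaw -8.91 F [-0.1161  0.1632 -0.6753] tilt [-0.0159 -0.0223]
```

View pics/w14.png

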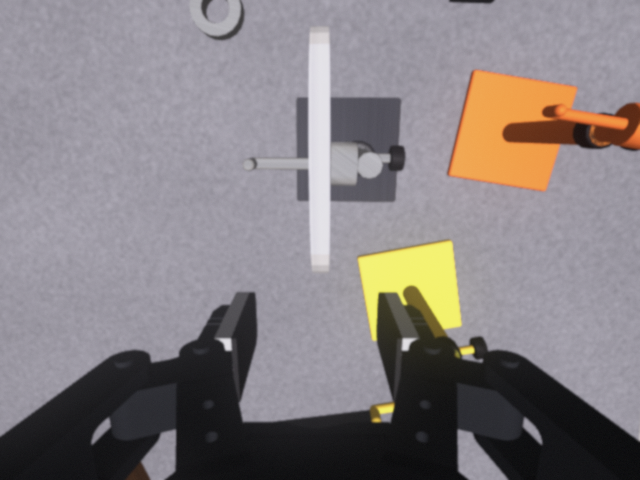

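View pics/s14.png

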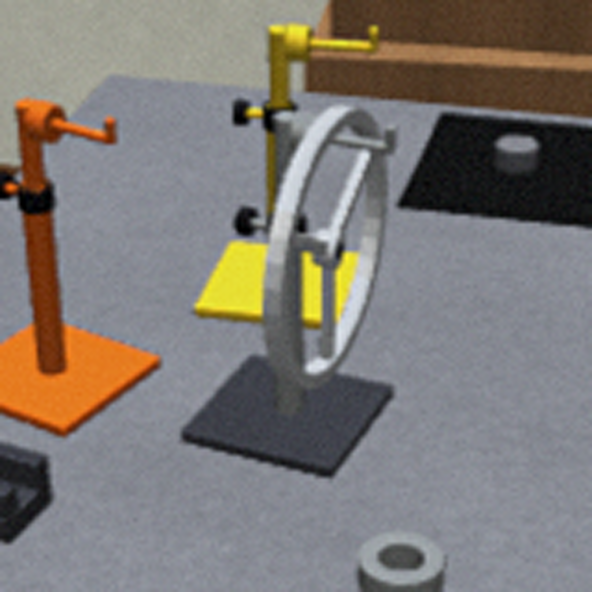

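```bash
python3 -m pendant '[[[0,0,0],0],[[0,0,0],0],[[0,0,0],0],[[0,0,0],0],[[0,0,0],0]]'; python3 -m pendant '[[[0,0,0],0],[[0,0,0],0],[[0,0,0],0],[[0,0,0],0],[[0,0,0],0]]'; python3 -m pendant '[[[0,0,0],0],[[0,0,0],0],[[0,0,0],0],[[0,0,0],0],[[0,0,0],0]]'; python3 - <<'E'
from h import *
np.set_printoptions(precision=4,suppress=True)
a=cv2.imread("pics/s14f.png"); b=get_image("side"); cv2.imwrite("pics/s15f.png",b)
print("diff",np.abs(a[150:250,320:370].astype(int)-b[150:250,320:370]).mean(),np.abs(a[300:400,100:150].astype(int)-b[300:400,100:150]).mean())
cv2.imwrite("pics/s15.png",cv2.resize(b[155:240,325:370],None,fx=8,fy=7,interpolation=cv2.INTER_CUBIC))
W=cv2.imread("pics/w14.png");cv2.imwrite("pics/w15.png",cv2.resize(get_image("wrist")[20:280,240:420],None,fx=2.2,fy=2.2,interpolation=cv2.INTER_CUBIC))
E
python3 st.py
```

```text
time_s: 17.77
eef_pos: [0.5128, -0.2265, 0.3741]
tcp_rot: [-0.015, 0.997, -0.078, -0.014]
contact_force: [0.5, 0.6, -0.3]
opening: 0.0466
time_s: 18.18
eef_pos: [0.5126, -0.2265, 0.373]
tcp_rot: [-0.016, 0.997, -0.078, -0.015]
contact_force: [-0.1, -0.3, -0.3]
opening: 0.047
time_s: 18.6
eef_pos: [0.5127, -0.2265, 0.3734]
tcp_rot: [-0.016, 0.997, -0.078, -0.015]
contact_force: [-0.0, -0.3, -0.4]
opening: 0.0469
diff 2.974266666666667 2.8926
t 18.7 wheel st x,y,z mm -36.0 -3.6 305.4 yaw -8.89 F [ 0.2551 -0.8448  0.3916] tilt [-0.0324 -0.0287]
```

View pics/s15.png

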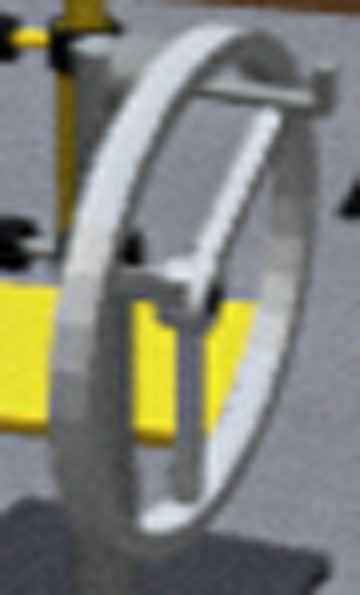

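View pics/w15.png

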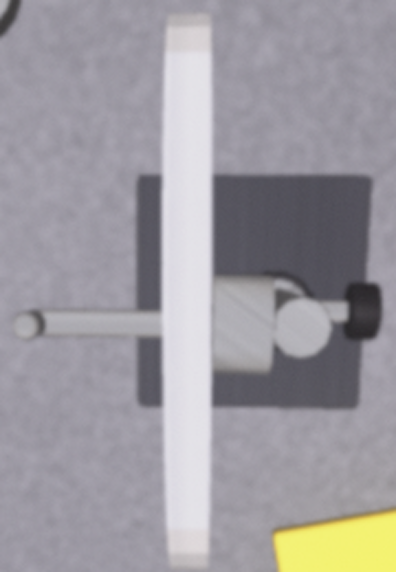

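```bash
python3 - <<'E'
from h import *
np.set_printoptions(precision=4,suppress=True)
S0=cam("side")
yaw=np.radians(-9.2);ex=np.array([np.cos(yaw),np.sin(yaw),0]);ey=np.array([-ex[1],ex[0],0]);S=np.array([.5535,-.184,0])
def on(p,xs):
    uv=np.array([325+(p[0]+.5)/8-.5,155+(p[1]+.5)/7-.5]);t,d=ray(S0,uv);d=d[0];s=((S+ex*xs-t)@ex)/(d@ex);P=t+s*d-S;return np.array([P@ey,P[2]])
a,b=on((195,325),-.0375),on((188,490),-.0375);h=on((208,292),-.042);v=on((270,120),-.0375)
print("lower spoke",a,b,np.degrees(np.arctan2((b-a)[0],-(b-a)[1])),"hub",h,"upper spoke end",v,np.degrees(np.arctan2((v-h)[1],(v-h)[0])))
t0=cv2.imread("pics/top0.png");t1=cv2.imread("pics/t14.png")
for n,(x0,y0,x1,y1) in dict(ring=(312,265,350,300),v=(312,142,352,182),bottle=(110,238,155,272)).items():
    print(n,np.abs(t0[y0:y1,x0:x1].astype(int)-t1[y0:y1,x0:x1]).mean())
E
```

```text
lower spoke [0.0023 0.1511] [0.0076 0.0783] 4.150997254291504 hub [0.0018 0.1664] upper spoke end [-0.0642  0.211 ] 145.93162481375265
ring 10.58922305764411
v 9.712291666666667
bottle 10.075599128540304
```

```bash
python3 - <<'E'
from h import *
t0=cv2.imread("pics/top0.png");t1=cv2.imread("pics/t14.png")
g0,g1=[cv2.cvtColor(t,6).astype(np.float32) for t in(t0,t1)]
print("bg",np.abs(t0[110:140,40:120].astype(int)-t1[110:140,40:120]).mean())
for n,(x0,y0,x1,y1) in dict(ring=(312,265,350,300),v=(312,142,352,182),bottle=(110,238,155,272)).items():
    r=cv2.matchTemplate(g1[y0-10:y1+10,x0-10:x1+10],g0[y0:y1,x0:x1],cv2.TM_CCOEFF_NORMED);print(n,cv2.minMaxLoc(r)[1::2])
E
```

```text
bg 10.585416666666667
ring (0.994822084903717, (10, 10))
v (0.9997134208679199, (10, 10))
bottle (0.9997090697288513, (10, 10))
```

Bystanders haven't moved (zero pixel shift), and the wheel is at rest and released. I'm handing in.

```bash
python3 -c "
from station import ctrl
print(ctrl.finish_job())"
```

```text
the job is handed in; nothing more can be done
None
```

The wheel is hanging on the grey stand's J-hook, released and at rest. I handed the job in at about 18.7 s of the 69 s allowed; no verdict is reported.

**What I did:** I gripped the larger bare wheel about 43 mm to one side of its top and lifted it straight out of the rest. I passed its rim over the hook and lowered it in small steps. The hook, whose bar top is about 254 mm above the table, carried about 5 N while I still held the wheel. I then slid it against the back stop, feeling about 2.6 N at most, opened the fingers and backed off upward.

**Last checks:**
- **Seating:** In the wrist view the rim touches the back stop and the wheel hangs plumb and square to the hook.
- **At rest:** Two side pictures about 1.5 s apart differ only by noise.
- **Way up:** The upper spoke read 4° off one way and the lower spoke 4° the other. I took that as measuring error cancelling to roughly zero turn, but the two readings disagree.
- **Bystanders:** The ring gauge, V-block and bottle show no shift in the top view. Overall brightness changed a little between those pictures.
- **Robot:** The gripper is open and well above the wheel, touching nothing.

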